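# Clamp a bracket to the T-slot plate with a hammer-head bolt

### The job

Fasten the blue bracket to the slotted steel plate with the T-bolt: slide the bolt, head lengthwise, into the slot that the bracket's fork straddles and along it until the shank is fully home in the fork, then turn it clockwise until its head stands square across the slot, and keep turning the red bar clockwise until the nut is fully tight on the bracket. Leave the bracket and everything else on the bench where it stands, and let go of the bolt.

Things in the scene. Friction and masses are not known exactly. Their poses are not given: they have to be found in the camera images.
- slot_plate: Fixed bare-steel plate 200 (x) x 280 (y) x 34 mm high on the bench, yaw up to 0.35 rad. Origin: centre of its underside. Two T-slots run along its whole y, at x = -45 and +45 mm, open at both ends: mouth 22 mm wide (from 23.5 mm up to the top, 34 mm), cavity below it 35.2 mm wide, from its floor at 8 mm up to 23.5 mm; the floor slopes down over the last 12 mm at each end.
- bracket: Loose blue steel angle bracket, about 1.6 kg, on the plate's top over one of the two slots (either), axes parallel to the plate's. Origin: on its underside over the middle of the slot, at the seat: where the axis of a bolt shank stands when home. Foot 80 mm wide (x), 8 mm thick, y = -30 to +95 mm. It slides at a push of very roughly 8 N.
- fork_mouth (a point): Middle of the open end of the bracket's fork gap, on the foot's underside, 30 mm to -y of the bracket's origin. The gap is 22 mm wide, opens to -y and ends at y = +8 mm of the bracket (a 16 mm shank touches there when its axis is at y = 0).
- wall_top (a point): Middle of the top of the bracket's upright wall (80 mm wide, 8 mm thick, 80 mm above the plate), 91 mm to +y of the bracket's origin.
- stop_block: Fixed yellow block 50 x 50 x 45 mm with a nut on top (total 65 mm high), bolted to the plate's top over the other slot, an obstacle. Origin: centre of its underside.
- tbolt: Loose T-bolt, 0.36 kg in all, upright on its head on the bench. Origin: centre of the head's underside; z up the shank. Brass-coloured hammer head 19 (x) x 34 (y, its long way) x 12.5 mm high. Two corners, on one diagonal, are cut away: in the slot's cavity it turns clockwise (seen from above) from lengthwise until it stops square across (1.4 to 1.7 rad), and not the other way.
- washer (a point): On the bolt's axis at the underside of the black spring washer (36 mm diameter), 35.5 mm above the head's underside while the nut is loose: it clears the bracket's foot by 1.5 mm when the head rests on the slot's floor. Below it the shank, 16 mm diameter; above it the steel nut, 36 mm over its corners, from 8 to 20 mm above this point.
- bar_mid (a point): Middle of the nut's red bar (84 long, 10 wide, 14 mm high), on the bolt's axis, 70.5 mm above the head's underside and 35 mm above the washer's while the nut is loose; y along the bar, z up. With the nut loose the bar is parallel to the head's long way. 8 mm of free neck, 14 mm in diameter, lie between nut and bar.
- nut (a joint): Clockwise turn (seen from above) of nut and bar on the bolt, rad: 0 loose, as at the start; 1.3 fully tight, a hard stop. Stiff (0.1 to 0.2 N m): a bolt free to turn turns along with the bar; once the head is stopped across the slot the nut turns, sinks 5 mm per rad, meets the foot at 0.3 to 0.9 rad and presses its spring washer on it with about 11 N at the end. It stays where left.
- spray_can: Loose black and green spray can, diameter 66 mm, 190 mm high. Origin: centre of its underside. To be left alone.
- oil_can: Loose red oil can with a spout, diameter 72 mm, 170 mm high. Origin: centre of its underside. To be left alone.
- tape_measure: Loose yellow tape measure, 70 x 40 x 60 mm high. Origin: centre of its underside. To be left alone.
- tape_roll: Loose roll of black tape, diameter 56 mm, 19 mm high. Origin: centre of its underside. To be left alone.
- hammer: Loose hammer lying on the bench, about 260 mm long, head 110 mm wide or less; origin mid-length. Its handle runs to -x of its frame. To be left alone.
- wrench: Loose steel wrench, about 180 mm long, lying on the bench along its x; origin mid-length. To be left alone.
- offcut: Loose steel offcut, 90 x 60 x 6 mm. Origin: centre of its underside. To be left alone.
There are look-alikes about, which are no part of the job. Several things look just like the tbolt: the one meant starts farthest to the robot's right. What is shaped like the bracket but yellow is not meant.

How it is judged (in metres and radians):
On the way, in this order (a step that is already met when the one before it is completed fails the run):
1. the bolt's head is inside the slot under the bracket's fork gap, lengthwise, at least 30 mm in from the plate's end (x of tbolt in the frame of bracket between -0.007 and 0.007 m and z of tbolt in the frame of bracket between -0.029 and -0.02 m and y of tbolt in the frame of slot_plate between -0.11 and 0.11 m and angle between the y axis of tbolt and the y axis of slot_plate, either way round below 0.35 rad), for 0.2 s.
2. the shank is home in the fork (within 12 mm) and the head has been turned square across the slot (within 0.26 rad) (x of tbolt in the frame of bracket between -0.007 and 0.007 m and z of tbolt in the frame of bracket between -0.029 and -0.02 m and y of tbolt in the frame of bracket between -0.012 and 0.012 m and angle between the y axis of tbolt and the x axis of slot_plate, either way round below 0.26 rad), for 0.2 s.
At the end, for the whole second after the job is handed in: Head in the slot, square across within 0.26 rad, upright within 0.1 rad, axis within 7 mm sideways and 12 mm along of the seat; nut past 1.1 rad, pressing on the bracket with over 5 N; bracket within 12 mm and 0.09 rad, bystanders within 30 mm of where they stood; bolt and bracket at rest (all of step 2 and distance of bracket from where it was at the start of the episode below 0.012 m and angle between the y axis of bracket and the y axis of slot_plate, either way round below 0.09 rad and value of joint nut above 1.1 rad and contact force between tbolt and bracket above 5 N and angle between tbolt's own z axis and vertical below 0.1 rad and linear speed of each of tbolt, bracket below 0.02 m/s and distance of each of spray_can, oil_can, tape_measure, tape_roll, hammer, wrench, offcut from where it was at the start of the episode below 0.03 m); the robot touches nothing.
It fails at once if the bracket is pushed more than 25 mm (distance of bracket from where it was at the start of the episode above 0.025 m).
It fails at once if a bystander is pushed more than 50 mm or knocked over (distance of any of spray_can, oil_can, tape_measure, tape_roll, hammer, wrench, offcut from where it was at the start of the episode above 0.05 m or angle between any of spray_can, oil_can, tape_measure's own z axis and vertical above 0.5 rad).
It also fails if it takes over 58 s, if anything falls off the work surface, if the arm or the gripper's body presses on something with over 40 N, if the wrist force passes 120 N, or if a joint passes its speed limit or range.

### The arm

A 6-joint arm with a two-finger parallel gripper is mounted at the origin on the work surface. World frame = base frame: x ahead of the robot, y to its left, z up, the work surface at z = 0. Lengths are in mm, angles in rad, forces in N, time in s.
With the tool pointing down it reaches from about 350 to 850 mm from the base axis. Payload 8.1 kg.
Tool frame: the origin (TCP) lies between the finger pads; the fingertips stand 14 mm ahead of it and the grasp point (between the pads) lies 5 mm behind it (finger_overhang is the distance from the TCP to the fingertips, in mm); z points along the fingers, y is the line along which they close (so a half turn about z gives the same grasp; the last joint's range is limited). The gripper opens to 85 mm and grips with 20 to 120 N. Pads are 22 mm wide; open, the fingers measure 114 mm over their backs; the gripper's body (76 mm by 85 mm) begins 54 mm behind the grasp point. The pads swing forward as they close: fully open they stand 13 mm farther back than shut.
Start: joints at [1.237, 0.13, 1.488, -0, 1.523, -0.085], TCP at [147.722, 581.535, 245.292] pointing down, gripper open.
Joint ranges: [-2.96, 2.96], [-0.89, 2.26], [0.02, 2.5], [-1.34, 4.48], [0, 2.73], [-2.66, 2.66]. Speed limits (rad/s): [2.39, 2.39, 2.79, 3.14, 3.14, 3.14].

### API

Orientations are given as [roll, pitch, yaw] about the fixed x, y, z axes, in that order (R = Rz(yaw) Ry(pitch) Rx(roll)).
In Python, from rig import read_state, snapshot, sign_off, finger_overhang gives the robot as it stands.
- The arm moves only by the tool jog_arm, never from a script. Its argument "targets" is a list of rows, each a list of 7 numbers: the finger opening in cm, from 0 to 8.54, then the shift along the world's x, y, z in cm, then the turn, a rotation vector about the world's x, y, z in rad. A call has exactly 8 rows; each row is the pose to reach, as a shift and turn from the pose commanded when the call began; what a row does not reach only later rows make up. A row lasts 1/8 s, in which the tool goes at most 62.5 mm and 10.7 degrees, less where a joint would pass 70% of its speed; a pose out of reach is approached as far as the arm can. A call with a gripper value outside its range is refused whole. The fingers move at their own pace and stop on an object; "force" is the grip in N (left out, the last holds). Time passes only in rows, so rows that repeat a pose let the fingers close, or fill a call up. It gives the time, the measured TCP pose, the force, the opening and the grip force at its end, in the units of the state.
- read_state(): the state, without advancing time (a new reading comes with each control period).
- snapshot(name): name is "scene" or "top" or "wrist"; returns a dict with "color" (420x560x3 uint8, red, green, blue), "intrinsics" (3x3 intrinsics, pixels), "view" (4x4, takes a point from world to camera coordinates). Camera axes: x right, y down, z forward; pixel columns grow to the right and rows downward; lengths in mm; the calibration is good to about 2 mm. The wrist camera is an equidistant fisheye: a pixel r from the principal point sees the ray r / f radians off the axis. A picture is of the moment at which its call begins. There is no depth.
- sign_off(): hands the job in; it is judged then, once.
The state is a dict: "time": time; "joint_pos": joint angles; "qvel": joint speeds; "effort": joint torques, N m; "tool_pos": TCP position; "tool_rot": TCP orientation; "wrist_force": force on the tool from outside, world axes, zero at the start; "torque": the same for the moment, N m; "gripper_width": finger opening in mm; "grasp_force": force on a finger pad.
Only numpy, scipy, OpenCV 4.12 (cv2) and the standard library are available. Lean on these libraries where they do the work, as an engineer would, in place of code of your own. Each camera call takes 0.05 s, during which the arm holds its last target. There are 200 camera calls.

## Working session

There is one attempt and no reset: what is moved stays moved. The work goes in short steps, Python scripts to look and compute and a tool call to move; the robot and the scene stay as the last step left them, time stands still between calls to the robot, and variables do not carry over. Pictures are saved under pics/ and viewed, at most 10 in all, crops included, and the job is handed in when it is done.

Besides the shell and the picture viewer there is one more tool, called after ">>>" as name([rows], argument=value, ...), one row to a line, values as JSON. jog_arm: Moves the arm, as the interface text tells. Its arguments: {"type":"object","properties":{"targets":{"type":"array"},"force":{"type":"number"}},"required":["targets"]}

```bash
ls; mkdir -p pics; cat > h.py <<'E'
import numpy as np, cv2
from rig import read_state, snapshot, sign_off
def snap(name,fn):
    s=snapshot(name); cv2.imwrite('pics/'+fn+'.png',s['color'][:,:,::-1]); np.savez('pics/'+fn+'.npz',**s); return s
def ray(s,px,fish=False):
    K=np.array(s['intrinsics']);V=np.array(s['view']);u,v=px
    x=(u-K[0,2])/K[0,0];y=(v-K[1,2])/K[1,1]
    if fish:
        r=np.hypot(x,y); d=np.array([x/r*np.sin(r),y/r*np.sin(r),np.cos(r)]) if r>1e-9 else np.array([0,0,1.])
    else: d=np.array([x,y,1.])
    R=V[:3,:3]; return -R.T@V[:3,3], R.T@d/np.linalg.norm(d)
def onz(s,px,z,fish=False):
    o,d=ray(s,px,fish); return o+d*(z-o[2])/d[2]
def tri(rs):
    A=np.zeros((3,3));b=np.zeros(3)
    for o,d in rs:
        P=np.eye(3)-np.outer(d,d);A+=P;b+=P@o
    p=np.linalg.solve(A,b); return p,[np.linalg.norm((np.eye(3)-np.outer(d,d))@(p-o)) for o,d in rs]
def proj(s,p,fish=False):
    K=np.array(s['intrinsics']);V=np.array(s['view']);c=V[:3,:3]@np.asarray(p,float)+V[:3,3]
    if fish:
        r=np.hypot(c[0],c[1]);t=np.arctan2(r,c[2]);x,y=c[0]/r*t,c[1]/r*t
    else: x,y=c[0]/c[2],c[1]/c[2]
    return K[0,0]*x+K[0,2],K[1,1]*y+K[1,2]
def load(fn): return dict(np.load('pics/'+fn+'.npz'))
E
python3 - <<'E'
from h import *
a=snap('scene','s0');b=snap('top','t0');c=snap('wrist','w0')
for s in(a,b,c):
    V=s['view'];print(np.round(-V[:3,:3].T@V[:3,3]),np.round(V[2,:3],2),np.round(s['intrinsics'][0],1))
print(read_state())
E
```

```text
pics
[1178.  591.  886.] [-0.55 -0.53 -0.65] [493.5   0.  275.6]
[ 325.  -22. 1356.] [ 0.17 -0.02 -0.98] [414.3   0.  280.8]
[ 79. 599. 373.] [ 0.27 -0.07 -0.96] [325.2   0.  278.8]
{'time': 0.15, 'joint_pos': array([ 1.23663250e+00,  1.31015324e-01,  1.48903062e+00,  1.97282571e-05,
        1.52301067e+00, -8.53727277e-02]), 'qvel': array([ 1.61027792e-03, -1.85046565e-03, -2.90278140e-03,  2.24505950e-04,
        1.37963344e-05, -3.46483711e-04]), 'effort': array([ 1.09771752e-04, -5.70058966e+01, -5.01162350e+01, -2.73775768e-04,
        9.50964546e-03,  6.27949839e-05]), 'tool_pos': array([147.56126988, 581.15184275, 244.46806978]), 'tool_rot': array([-3.14013570e+00, -1.44463596e-04,  2.89280049e+00]), 'wrist_force': array([ 0.31024148, -0.36139683,  0.39752515]), 'torque': array([ 0.02349948, -0.005482  ,  0.03321837]), 'grasp_force': 0.0, 'gripper_width': 85.55472417948661}
```

View pics/t0.png

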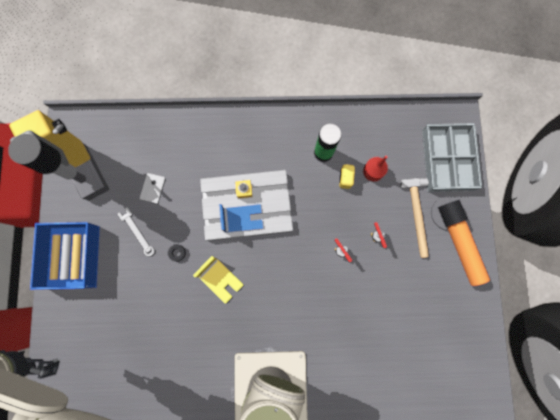

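View pics/s0.png

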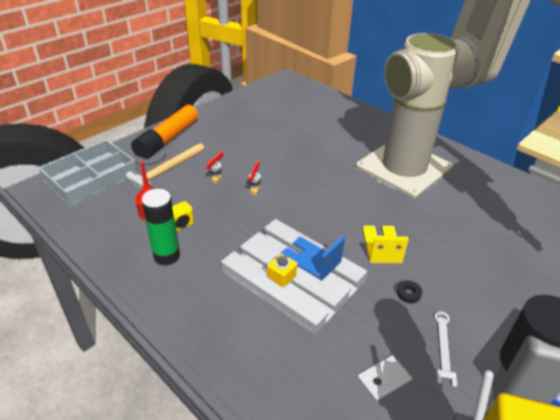

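The top view shows the blue bracket at about (242,218), with its fork opening right (−y) over the near slot. The stop block is at (244,188). Red-bar bolts are at (343,250) and (380,235), and the rightmost, (380,235), is the target. The scene view shows the same two bolts at (216,165) and (255,180).

```bash
cat > m0.py <<'E'
from h import *
s=load('t0');a=load('s0')
def red(s,x0,x1,y0,y1):
    h=cv2.cvtColor(s['color'],cv2.COLOR_RGB2HSV);m=(((h[...,0]<8)|(h[...,0]>172))&(h[...,1]>140)&(h[...,2]>70)).astype(np.uint8)
    q=np.zeros_like(m);q[y0:y1,x0:x1]=m[y0:y1,x0:x1];return q
def bl(q):
    n,l,st,c=cv2.connectedComponentsWithStats(q)
    out=[]
    for i in range(1,n):
        if st[i,4]>15:
            ys,xs=np.where(l==i);w,v=np.linalg.eigh(np.cov(np.c_[xs,ys].T));out.append((c[i],st[i,4],v[:,1]*np.sqrt(12*w[1])/2))
    return out
for t in bl(red(s,320,400,220,270)):
    print('top',t[0],t[1],onz(s,t[0]-t[2],70),onz(s,t[0]+t[2],70))
for t in bl(red(a,195,275,145,200)): print('scene',t[0],t[1],onz(a,t[0]-t[2],70),onz(a,t[0]+t[2],70))
# plate corners & bracket coarse
for n,p,z in [('c',(201,178),34),('c',(286,171),34),('c',(292,232),34),('c',(206,240),34),('fork',(262,218),42),('wall',(226,219),114),('stop',(244,186),80)]: print(n,np.round(onz(s,p,z)))
E
python3 m0.py
```

```text
top [380.38888889 235.76388889] 72 [ 498.31205109 -341.37350531   70.        ] [ 418.27884617 -366.90274659   70.        ]
top [343.42424242 250.84848485] 66 [ 450.55329329 -213.22232216   70.        ] [ 377.37762003 -258.64284054   70.        ]
scene [213.9673913 159.9673913] 92 [ 419.84958192 -366.7610868    70.        ] [ 501.9213298  -340.49307221   70.        ]
scene [253.79710145 171.31884058] 69 [ 377.25088799 -258.48053154   70.        ] [ 455.49549501 -209.53556858   70.        ]
c [665. 213.  34.]
c [683. -66.  34.]
c [480. -80.  34.]
c [461. 195.  34.]
fork [527.  16.  42.]
wall [515. 122. 114.]
stop [624.  69.  80.]
```

>>> jog_arm([
  [8.5,4,-6,0,0,0,-0.1],
  [8.5,7,-12,0,0,0,-0.25],
  [8.5,10,-18,0,0,0,-0.4],
  [8.5,13,-24,0,0,0,-0.55],
  [8.5,16,-30,0,0,0,-0.7],
  [8.5,19,-36,0,0,0,-0.85],
  [8.5,22,-42,0,0,0,-1.0],
  [8.5,25,-47,0,0,0,-1.15],
])

```text
time: 1.15
tool_pos: [382.1, 138.3, 245.4]
tool_rot: [3.141, -0.0, 1.738]
wrist_force: [1.0, 1.0, 0.2]
gripper_width: 84.6
grasp_force: 0.0
```

>>> jog_arm([
  [8.5,3,-5,0,0,0,-0.1],
  [8.5,6,-10,0,0,0,-0.1],
  [8.5,9,-15,0,0,0,-0.1],
  [8.5,12,-19,0,0,0,-0.1],
  [8.5,12,-19,0,0,0,-0.1],
  [8.5,12,-19,0,0,0,-0.1],
  [8.5,12,-19,0,0,0,-0.1],
  [8.5,12,-19,0,0,0,-0.1],
])

```text
time: 2.15
tool_pos: [501.5, -48.9, 245.6]
tool_rot: [3.141, 0.0, 1.644]
wrist_force: [0.6, 0.3, 0.1]
gripper_width: 84.9
grasp_force: 0.0
```

```bash
python3 - <<'E'
from h import *
s=snap('wrist','w1');r=read_state();print(r['time'],r['tool_pos'],r['tool_rot'],r['joint_pos'])
V=s['view'];print(-V[:3,:3].T@V[:3,3])
E
```

```text
2.2 [501.54078486 -49.05114521 245.63114882] [3.14093532e+00 1.20764558e-04 1.64414692e+00] [-1.99309632e-01 -1.32615676e-01  1.75040440e+00  6.07822856e-05
  1.52313836e+00 -2.72663144e-01]
[495.23005959  20.81478863 374.34297308]
```

View pics/w1.png

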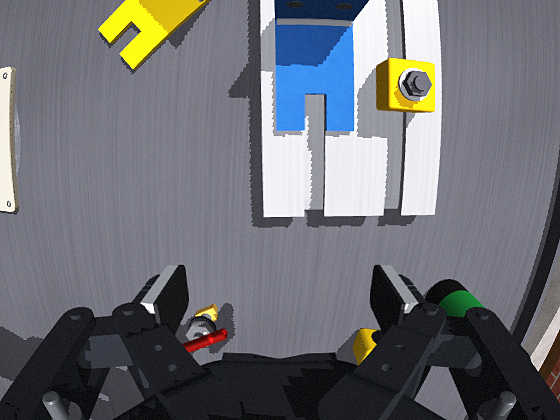

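The wrist view shows the fork gap at columns 305–327, rows 95–131. The slot continues down at columns 304–326 to the plate end at about row 215. The target bolt's red bar is at (207,340), and the stop block nut at (416,85).

```bash
cat > m1.py <<'E'
from h import *
s=load('w1');F=True
im=s['color'];h=cv2.cvtColor(im,cv2.COLOR_RGB2HSV)
blue=(h[...,0]>95)&(h[...,0]<125)&(h[...,1]>120)
g=im.mean(2)
for y in(100,108,116,124):
    xs=np.where(blue[y,260:370])[0]+260
    d=np.diff(xs);k=np.argmax(d);print(y,xs[0],xs[k],xs[k+1],xs[-1])
for x in(285,295,310,315,320,335,345):
    print('col',x,[int(t) for t in np.where(np.diff(blue[70:140,x].astype(int)))[0]+70])
print('gray row150',g[150,255:345].astype(int).tolist())
print('gray row200',g[200,255:345].astype(int).tolist())
print('col285',g[208:222,285].astype(int),'col350',g[208:222,350].astype(int),'col315',g[205:225,315].astype(int))
E
python3 m1.py
```

```text
100 276 304 326 353
108 276 304 326 353
116 276 304 326 353
124 276 304 326 353
col 285 [130]
col 295 [130]
col 310 [93]
col 315 [93]
col 320 [93]
col 335 [130]
col 345 [130]
gray row150 [72, 73, 71, 69, 65, 62, 81, 207, 253, 245, 243, 242, 243, 242, 241, 241, 242, 242, 242, 243, 243, 242, 243, 242, 243, 246, 244, 244, 242, 243, 244, 243, 243, 242, 241, 240, 239, 243, 246, 245, 243, 243, 240, 240, 243, 243, 245, 245, 244, 241, 236, 237, 240, 175, 182, 185, 178, 149, 159, 156, 154, 154, 154, 153, 157, 155, 151, 161, 133, 58, 223, 251, 243, 241, 238, 239, 241, 240, 238, 239, 241, 238, 234, 239, 239, 239, 242, 240, 238, 237]
gray row200 [67, 71, 73, 72, 70, 70, 71, 46, 231, 253, 245, 243, 243, 244, 245, 242, 243, 243, 243, 243, 242, 242, 244, 242, 242, 243, 244, 244, 243, 242, 244, 242, 244, 241, 238, 237, 237, 241, 244, 243, 242, 242, 240, 237, 240, 242, 244, 242, 242, 230, 223, 227, 228, 228, 230, 240, 164, 146, 149, 149, 146, 146, 149, 153, 152, 148, 151, 160, 60, 156, 254, 245, 242, 239, 239, 241, 238, 238, 239, 239, 240, 239, 240, 240, 239, 242, 240, 238, 240, 240]
col285 [244 243 242 243 242 243 242 251 251  45  62  66  73  75] col350 [240 238 240 239 239 240 247 246  92  63  71  72  76  76] col315 [153 151 162 155 116  63  68  72  75  75  71  70  72  71  74  67  70  72
  70  62]
```

```bash
cat > m2.py <<'E'
from h import *
s=load('w1');t=load('t0')
def P(u,v,z): return onz(s,(u,v),z,True)
r=lambda *a: print(*[np.round(x,1) if not isinstance(x,str) else x for x in a])
L1,R1=P(305,150,34),P(324.9,150,34);L2,R2=P(304.3,200,34),P(324.0,200,34)
# plate left edge, right? near edge corners
A,B=P(285,217,34),P(350,216,34)
C1,C2=P(261.9,150,34),P(263,200,34)
r('slot L',L1,L2,'R',R1,R2);r('near edge',A,B);r('left edge',C1,C2)
r('gapL',P(304.5,100,42),P(304.5,124,42),'gapR z42',P(325.5,100,42),P(325.5,124,42),'z34',P(325.5,100,34),P(325.5,124,34))
r('foot edges',P(275.5,110,42),P(353.5,110,42))
r('end',P(315,93.5,42),P(315,93.5,34),'mouth',P(290,130.5,42),P(340,130.5,42))
r('nut',P(416,85,95))
h=cv2.cvtColor(s['color'],cv2.COLOR_RGB2HSV)
# top view fork gap end, plate corners for heights: print bracket blue blob extents in top view
ht=cv2.cvtColor(t['color'],cv2.COLOR_RGB2HSV);b=((ht[...,0]>95)&(ht[...,0]<125)&(ht[...,1]>120)).astype(np.uint8)
b[:,:190]=0;c,_=cv2.findContours(b,0,2);c=max(c,key=cv2.contourArea);print(cv2.approxPolyDP(c,1.8,True)[:,0].tolist())
m=((h[...,0]<8)|(h[...,0]>172))&(h[...,1]>140)&(h[...,2]>70);m[:300]=0
ys,xs=np.where(m[:,:260]);xs_=xs;e=np.argmin(xs),np.argmax(xs);print('bar px',xs.mean(),ys.mean(),len(xs),[(xs[i],ys[i]) for i in e])
E
python3 m2.py
```

```text
slot L [525.   -4.3  34. ] [529.1 -58.1  34. ] R [546.   -2.5  34. ] [550.5 -56.4  34. ]
near edge [509.8 -78.6  34. ] [581.7 -72.2  34. ]
left edge [480.1  -7.7  34. ] [484.7 -61.3  34. ]
gapL [519.7  47.4  42. ] [521.6  22.8  42. ] gapR z42 [540.9  49.5  42. ] [543.   24.8  42. ] z34 [542.   50.2  34. ] [544.1  24.9  34. ]
foot edges [491.4  34.7  42. ] [570.8  42.5  42. ]
end [529.7  55.1  42. ] [530.6  55.9  34. ] mouth [507.5  14.9  42. ] [558.6  19.7  42. ]
nut [615.1  70.3  95. ]
[[259, 206], [227, 209], [229, 230], [261, 227], [260, 221], [250, 221], [248, 217], [250, 213], [259, 212]]
bar px 206.89196675900277 340.8891966759003 361 [(np.int64(184), np.int64(346)), (np.int64(227), np.int64(332))]
```

>>> jog_arm([
  [8.5,-0.6,-4.4,0,0,0,-0.18],
  [8.5,-1.2,-8.8,0,0,0,-0.36],
  [8.5,-1.8,-13.2,0,0,0,-0.54],
  [8.5,-2.4,-17.6,0,0,0,-0.72],
  [8.5,-3.0,-22,0,0,0,-0.9],
  [8.5,-3.6,-26.4,0,0,0,-1.08],
  [8.5,-4.2,-30.5,0,0,0,-1.26],
  [8.5,-4.2,-30.5,0,0,0,-1.335],
])

```text
time: 3.2
tool_pos: [458.9, -357.1, 245.2]
tool_rot: [3.141, 0.0, 0.301]
wrist_force: [1.2, 0.9, -0.2]
gripper_width: 84.7
grasp_force: 0.0
```

```bash
cat > m3.py <<'E'
from h import *
import m0,sys
fn=sys.argv[1]
s=snap('wrist',fn) if len(sys.argv)<3 else load(fn)
r=read_state();print(r['time'],r['tool_pos'],r['tool_rot'],r['joint_pos'])
q=m0.red(s,100,460,100,400)
for c,n,d in m0.bl(q):
    a,b=onz(s,c-d,77,True),onz(s,c+d,77,True);print(c,n,d,'mid',onz(s,c,74,True),'dir',np.arctan2(*(b-a)[1::-1]),np.linalg.norm(b-a))
    if n>300 and abs(c[0]-280)<120:
        for p,pa in(((380.4,235.8),(214,160)),((343.4,250.8),(253.8,171.3))):
            print(tri([ray(s,c,True),ray(m0.s,p),ray(m0.a,pa)]))
E
python3 m3.py w2
```

```text
top [380.38888889 235.76388889] 72 [ 498.31205109 -341.37350531   70.        ] [ 418.27884617 -366.90274659   70.        ]
top [343.42424242 250.84848485] 66 [ 450.55329329 -213.22232216   70.        ] [ 377.37762003 -258.64284054   70.        ]
scene [213.9673913 159.9673913] 92 [ 419.84958192 -366.7610868    70.        ] [ 501.9213298  -340.49307221   70.        ]
scene [253.79710145 171.31884058] 69 [ 377.25088799 -258.48053154   70.        ] [ 455.49549501 -209.53556858   70.        ]
c [665. 213.  34.]
c [683. -66.  34.]
c [480. -80.  34.]
c [461. 195.  34.]
fork [527.  16.  42.]
wall [515. 122. 114.]
stop [624.  69.  80.]
3.25 [ 459.27176605 -355.87274597  245.22439036] [-3.14158894e+00  9.50999285e-05  2.99727896e-01] [-7.47412167e-01  7.94079409e-02  1.54290056e+00 -8.06041269e-05
  1.51933493e+00  5.23660412e-01]
[274.73294798 193.32716763] 865 [ 0.42495301 43.23103753] mid [ 461.23759633 -351.77507565   74.        ] dir -2.8335514800375092 83.22287360627386
(array([ 459.60054062, -353.7742492 ,   68.57148347]), [np.float64(1.7745274965979891), np.float64(1.693862321347517), np.float64(1.3695321147969222)])
(array([ 417.06730876, -289.81936158,   23.08443023]), [np.float64(72.6802788426687), np.float64(45.433372782810046), np.float64(40.38033998046845)])
[149.6938349  201.15987461] 957 [12.93032756 38.64009493] mid [ 417.43757347 -234.04473391   74.        ] dir -2.588917681120417 82.14955247575332
```

View pics/w2.png

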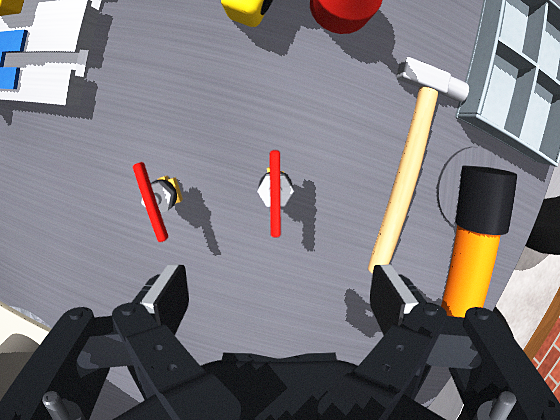

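The wrist view shows the target bolt almost centred under the gripper, its red bar at (275,193). The look-alike is at (150,201), and the hammer handle ends at (375,268), clear of the fingers.

>>> jog_arm([
  [8.5,0.1,0.2,-3,0,0,0],
  [8.5,0.1,0.2,-7,0,0,0],
  [8.5,0.1,0.2,-10.5,0,0,0],
  [8.5,0.1,0.2,-10.5,0,0,0],
  [8.5,0.1,0.2,-10.5,0,0,0],
  [8.5,0.1,0.2,-10.5,0,0,0],
  [8.5,0.1,0.2,-10.5,0,0,0],
  [8.5,0.1,0.2,-10.5,0,0,0],
])

```text
time: 4.25
tool_pos: [461.0, -353.2, 141.1]
tool_rot: [3.141, -0.001, 0.308]
wrist_force: [0.1, -0.3, 0.6]
gripper_width: 84.9
grasp_force: 0.0
```

```bash
python3 m3.py w3|tail -n +12; python3 - <<'E'
from h import *
import m0
a=load('w2');b=load('w3');f=lambda s:[m for m in m0.bl(m0.red(s,200,360,100,400)) if m[1]>300]
A,B=f(a)[0],f(b)[0]
for k in(-1,0,1): print(k,tri([ray(a,A[0]+k*A[2]*np.sign(A[2][1]),True),ray(b,B[0]+k*B[2]*np.sign(B[2][1]),True)]))
from rig import finger_overhang
print(finger_overhang() if callable(finger_overhang) else finger_overhang)
E
```

```text
4.3 [ 460.87206463 -353.06215365  140.81889195] [ 3.14094313e+00 -3.49109724e-04  3.07804754e-01] [-7.42001621e-01  1.50032931e-01  1.66087000e+00 -2.11088482e-05
  1.32995262e+00  5.20995092e-01]
[277.87860963 230.09144385] 1870 [ 0.21638603 61.79512219] mid [ 463.12045246 -351.28094688   74.        ] dir -2.8311895762584407 82.99805948767994
(array([ 459.94375302, -353.76908694,   68.17765047]), [np.float64(2.2337028492761437), np.float64(2.011039944599666), np.float64(1.2449628091315907)])
(array([ 415.15604443, -291.10928529,   21.92268901]), [np.float64(72.3698615865579), np.float64(46.585592108459956), np.float64(39.75400358364277)])
[111.89441536 258.27574171] 1146 [11.01867658 35.37829565] mid [ 405.19589959 -243.70993938   74.        ] dir -2.6938649133492163 55.44047189428857
top [380.38888889 235.76388889] 72 [ 498.31205109 -341.37350531   70.        ] [ 418.27884617 -366.90274659   70.        ]
top [343.42424242 250.84848485] 66 [ 450.55329329 -213.22232216   70.        ] [ 377.37762003 -258.64284054   70.        ]
scene [213.9673913 159.9673913] 92 [ 419.84958192 -366.7610868    70.        ] [ 501.9213298  -340.49307221   70.        ]
scene [253.79710145 171.31884058] 69 [ 377.25088799 -258.48053154   70.        ] [ 455.49549501 -209.53556858   70.        ]
c [665. 213.  34.]
c [683. -66.  34.]
c [480. -80.  34.]
c [461. 195.  34.]
fork [527.  16.  42.]
wall [515. 122. 114.]
stop [624.  69.  80.]
-1 (array([ 499.40954508, -339.5370313 ,   64.77071673]), [np.float64(0.06356178250608058), np.float64(0.06356178250608913)])
0 (array([ 457.95954019, -352.73651064,   58.15509532]), [np.float64(0.14326140354540895), np.float64(0.1432614035454999)])
1 (array([ 419.56098167, -365.11590445,   72.55906755]), [np.float64(0.11905031419107998), np.float64(0.11905031419086567)])
14.0
```

>>> jog_arm([
  [8.5,-0.1,0.08,-2,0,0,0],
  [8.5,-0.1,0.08,-4.5,0,0,0],
  [8.5,-0.1,0.08,-6.7,0,0,0],
  [8.5,-0.1,0.08,-6.7,0,0,0],
  [8.5,-0.1,0.08,-6.7,0,0,0],
  [5,-0.1,0.08,-6.7,0,0,0],
  [3,-0.1,0.08,-6.7,0,0,0],
  [2.5,-0.1,0.08,-6.7,0,0,0],
], force=90)

```text
time: 5.3
tool_pos: [460.0, -352.3, 73.8]
tool_rot: [3.141, -0.0, 0.308]
wrist_force: [-0.1, -0.9, -0.1]
gripper_width: 31.5
grasp_force: 0.0
```

```bash
python3 - <<'E'
from h import *
s=snap('wrist','w4');r=read_state();print(r)
E
```

```text
{'time': 5.35, 'joint_pos': array([-7.42121661e-01,  2.21541061e-01,  1.71147784e+00, -8.78589830e-06,
        1.20796049e+00,  5.20900815e-01]), 'qvel': array([5.32343606e-04, 3.95195712e-03, 1.99893368e-03, 2.76570086e-04,
       5.09517668e-05, 7.15025467e-04]), 'effort': array([-2.04368262e-03, -5.68332052e+01, -4.52635753e+01, -6.84944939e-05,
       -6.28580528e-03,  1.36385674e-05]), 'tool_pos': array([ 459.85785265, -352.22047357,   73.67717898]), 'tool_rot': array([ 3.14105664e+00, -2.98071437e-04,  3.07777046e-01]), 'wrist_force': array([ 0.12140358, -0.31878429,  1.28060213]), 'torque': array([ 0.00082985,  0.07474543, -0.045351  ]), 'grasp_force': 0.0, 'gripper_width': 25.595088630941017}
```

View pics/w4.png

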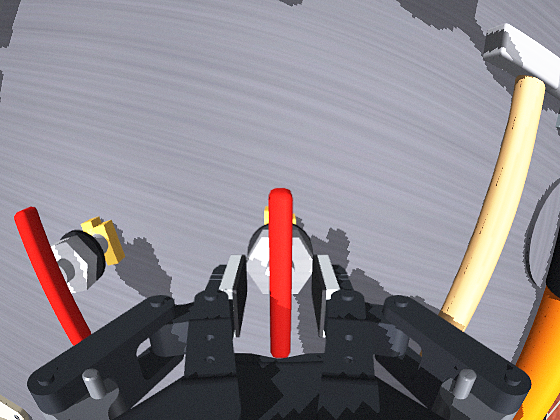

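The bar, at column 280, sits midway between the pads at 244 and 316, so I'm closing.

>>> jog_arm([
  [1.6,0,0,0,0,0,0],
  [1.2,0,0,0,0,0,0],
  [0.6,0,0,0,0,0,0],
  [0.3,0,0,0,0,0,0],
  [0.3,0,0,0,0,0,0],
  [0.3,0,0,0,0,0,0],
  [0.3,0,0,0,0,0,0],
  [0.3,0,0,1,0,0,0],
], force=90)

```text
time: 6.35
tool_pos: [458.5, -350.7, 81.7]
tool_rot: [-3.138, 0.002, 0.308]
wrist_force: [-0.5, -0.4, -3.0]
gripper_width: 7.9
grasp_force: 88.3
```

```bash
python3 - <<'E'
from h import *
r=read_state();print(r)
E
```

```text
{'time': 6.35, 'joint_pos': array([-7.41961833e-01,  2.10607481e-01,  1.70801079e+00,  3.18008875e-04,
        1.22729010e+00,  5.20877693e-01]), 'qvel': array([ 0.00135936, -0.10774355, -0.04899869,  0.00061064,  0.15896073,
        0.00048404]), 'effort': array([-1.62828276e-01, -5.85699034e+01, -4.80396938e+01, -5.61162026e-02,
       -6.97105564e-01,  3.63798854e-04]), 'tool_pos': array([ 458.46202692, -350.6694222 ,   81.70952166]), 'tool_rot': array([-3.13770048e+00,  1.88836618e-03,  3.07852727e-01]), 'wrist_force': array([-0.48370164, -0.39500253, -3.01675357]), 'torque': array([-0.02619614,  0.06608066,  0.00215933]), 'grasp_force': 88.27241912484169, 'gripper_width': 7.860151191923787}
```

>>> jog_arm([
  [0.3,0,0,4,0,0,0],
  [0.3,0,0,8,0,0,0.15],
  [0.3,0,0,12,0,0,0.32],
  [0.3,1.8,4.3,12,0,0,0.49],
  [0.3,3.6,8.6,12,0,0,0.66],
  [0.3,5.4,12.9,12,0,0,0.83],
  [0.3,7.2,17.2,12,0,0,1.0],
  [0.3,8.8,21.5,12,0,0,1.17],
])

```text
time: 7.35
tool_pos: [547.3, -135.0, 202.6]
tool_rot: [-3.139, -0.001, 1.484]
wrist_force: [0.9, -0.5, -3.3]
gripper_width: 8.0
grasp_force: 88.8
```

>>> jog_arm([
  [0.3,0,0,0,0,0,0.17],
  [0.3,0,0,-3,0,0,0.178],
  [0.3,0,0,-5.5,0,0,0.178],
  [0.3,0,0,-8,0,0,0.178],
  [0.3,0,0,-8,0,0,0.178],
  [0.3,0,0,-8,0,0,0.178],
  [0.3,0,0,-8,0,0,0.178],
  [0.3,0,0,-8,0,0,0.178],
])

```text
time: 8.35
tool_pos: [548.4, -137.3, 124.5]
tool_rot: [3.14, 0.001, 1.656]
wrist_force: [0.4, 1.0, -4.3]
gripper_width: 8.1
grasp_force: 88.6
```

```bash
python3 - <<'E'
from h import *
s=snap('wrist','w5');r=read_state();print(r['tool_pos'],r['tool_rot'],r['joint_pos'],r['gripper_width'],r['wrist_force'])
E
```

```text
[ 548.18066404 -137.24516092  124.22906373] [3.14033842e+00 5.73906828e-04 1.65579026e+00] [-3.36042859e-01  1.25746810e-01  1.71946320e+00 -1.16098257e-05
  1.29500339e+00 -4.21033998e-01] 8.191919340361546 [-0.49033184  0.4308548  -3.24971916]
```

View pics/w5.png

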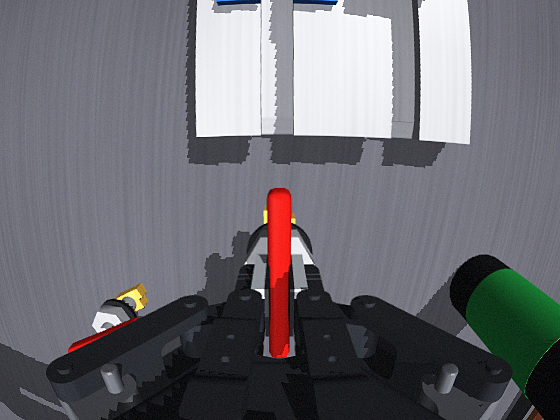

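Bar at column 280. The slot mouth spans about columns 261–293 at row 130, slightly left of the bar. Measuring the offset now.

```bash
python3 - <<'E'
from h import *
s=load('w5');g=s['color'].mean(2)
pts={'L':[],'R':[],'PL':[]}
for y in range(30,118,8):
    row=g[y]; 
    print(y,row[255:300].astype(int).tolist()) if y in(46,110) else 0
    # plate left edge: dark->bright
    i=180+np.argmax(row[180:230]>200); pts['PL'].append((i-.5,y))
    j=290+np.argmax(row[282:305][8:]>200) ; pts['R'].append((j-.5,y))
for k in('PL','R'):
    P=np.array([onz(s,p,34,True)[:2] for p in pts[k]]);f=np.polyfit(P[:,1],P[:,0],1);print(k,'slope',f[0],'x at y=-57.2',np.polyval(f,-57.2), 'resid',np.abs(np.polyval(f,P[:,1])-P[:,0]).max())
for u in(220,250,310,350): 
    v=120+np.argmin(np.diff(g[120:150,u])); print('end edge',np.round(onz(s,(u,v+.5),34,True),1))
# two-view height check: plate end corner at slot left side, blue fork mouth
E
```

```text
46 [244, 243, 244, 244, 250, 173, 214, 246, 241, 239, 237, 237, 234, 233, 236, 237, 238, 238, 242, 240, 130, 147, 160, 155, 158, 154, 159, 155, 155, 155, 159, 155, 148, 156, 156, 155, 154, 156, 110, 255, 245, 242, 243, 244, 242]
110 [244, 242, 243, 242, 248, 184, 177, 249, 243, 242, 238, 234, 233, 233, 237, 238, 239, 236, 237, 241, 207, 138, 154, 159, 153, 155, 157, 155, 153, 152, 158, 155, 151, 154, 156, 154, 157, 144, 119, 255, 243, 242, 241, 242, 242]
PL slope -0.09041311979276588 x at y=-57.2 484.40718096045794 resid 0.1801200930289042
R slope -0.08460482359803913 x at y=-57.2 550.6122131144624 resid 0.03017573846295818
end edge [502.8 -78.2  34. ]
end edge [523.2 -76.9  34. ]
end edge [563.2 -73.5  34. ]
end edge [590.6 -71.2  34. ]
```

>>> jog_arm([
  [0.3,-0.2,0,-1.5,0,0,0],
  [0.3,-0.2,0,-3,0,0,0],
  [0.3,-0.2,0,-4.1,0,0,0],
  [0.3,-0.2,0,-4.1,0,0,0],
  [0.3,-0.2,0,-4.1,0,0,0],
  [0.3,-0.2,0,-4.1,0,0,0],
  [0.3,-0.2,0,-4.1,0,0,0],
  [0.3,-0.2,0,-4.1,0,0,0],
])

```text
time: 9.4
tool_pos: [545.9, -137.1, 82.6]
tool_rot: [3.141, 0.0, 1.656]
wrist_force: [-0.6, -0.3, -4.7]
gripper_width: 8.0
grasp_force: 88.6
```

```bash
python3 - <<'E'
from h import *
r=read_state();print(r['tool_pos'],r['tool_rot'],r['gripper_width'],r['wrist_force'])
s=load('w5')
import m0
for c,n,d in m0.bl(m0.red(s,255,305,150,380)): print(c,n,d)
q=m0.red(s,255,305,150,380);ys,xs=np.where(q);print(ys.min(),ys.max(),xs[ys<210].mean(),xs[ys>330].mean())
for v in(ys.min(),ys.max()): print(onz(s,(280,v),128,True))
# brass head
h=cv2.cvtColor(s['color'],cv2.COLOR_RGB2HSV);m=(h[...,0]>18)&(h[...,0]<32)&(h[...,1]>120);m[:190]=0;m[240:]=0;m[:,:250]=0;m[:,310:]=0
ys,xs=np.where(m);print('head',xs.min(),xs.max(),ys.min(),ys.max())
for u,v in((xs.min()-.5,ys.min()),(xs.max()+.5,ys.min())): print(onz(s,(u,v),63,True))
E
```

```text
[ 545.90087928 -137.13186852   82.60839139] [3.14107708e+00 1.99343327e-04 1.65575530e+00] 7.951625294932542 [-0.582779   -0.34675255 -4.74089639]
top [380.38888889 235.76388889] 72 [ 498.31205109 -341.37350531   70.        ] [ 418.27884617 -366.90274659   70.        ]
top [343.42424242 250.84848485] 66 [ 450.55329329 -213.22232216   70.        ] [ 377.37762003 -258.64284054   70.        ]
scene [213.9673913 159.9673913] 92 [ 419.84958192 -366.7610868    70.        ] [ 501.9213298  -340.49307221   70.        ]
scene [253.79710145 171.31884058] 69 [ 377.25088799 -258.48053154   70.        ] [ 455.49549501 -209.53556858   70.        ]
c [665. 213.  34.]
c [683. -66.  34.]
c [480. -80.  34.]
c [461. 195.  34.]
fork [527.  16.  42.]
wall [515. 122. 114.]
stop [624.  69.  80.]
[278.77222063 268.24949986] 3499 [-0.13144057 84.5552428 ]
188 357 278.68788501026694 278.642578125
[544.0927867  -92.47237158 128.        ]
[ 551.37068862 -176.3342859   128.        ]
head 261 294 206 226
[ 534.81333626 -117.4586256    63.        ]
[ 555.29863403 -115.72568669   63.        ]
```

>>> jog_arm([
  [0.3,-0.07,1.3,0.06,0,0,0],
  [0.3,-0.18,2.6,0.06,0,0,0],
  [0.3,-0.29,3.9,0.06,0,0,0],
  [0.3,-0.4,5.2,0.06,0,0,0],
  [0.3,-0.51,6.4,0.06,0,0,0],
  [0.3,-0.61,7.6,0.06,0,0,0],
  [0.3,-0.71,8.8,0.06,0,0,0],
  [0.3,-0.82,10,0.06,0,0,0],
])

```text
time: 10.4
tool_pos: [537.4, -36.3, 82.9]
tool_rot: [3.142, -0.0, 1.656]
wrist_force: [0.5, 0.4, -2.9]
gripper_width: 8.0
grasp_force: 88.6
```

```bash
python3 - <<'E'
from h import *
s=snap('wrist','w6');r=read_state();print(r['tool_pos'],r['tool_rot'],r['gripper_width'],r['wrist_force'],r['torque'])
E
```

```text
[537.22638603 -34.97246354  82.80258267] [-3.14137152e+00 -9.74814630e-04  1.65621790e+00] 7.879748482999669 [ 1.00303685  1.2894049  -2.92493738] [-0.0141822  -0.08020815  0.01338351]
```

View pics/w6.png

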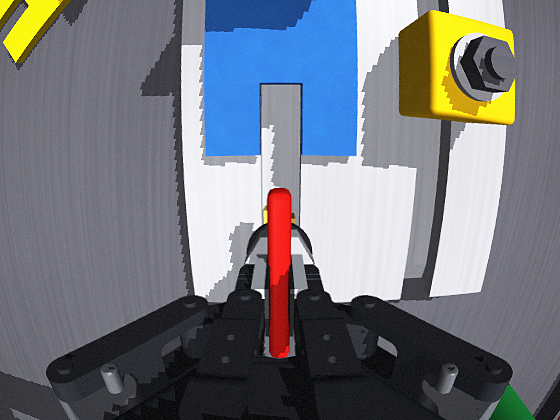

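The head is in the slot without contact. The fork gap is ahead at columns 260–301, ending at row 83, in line with the bar at column 280. Re-measuring the seat from here.

```bash
python3 - <<'E'
from h import *
s=load('w6');h=cv2.cvtColor(s['color'],cv2.COLOR_RGB2HSV)
b=((h[...,0]>95)&(h[...,0]<125)&(h[...,1]>120))
for y in(95,120,145):
    xs=np.where(b[y,195:365])[0]+195;k=np.argmax(np.diff(xs));print(y,xs[0],xs[k],xs[k+1],xs[-1],[np.round(onz(s,(u,y),42,True)[:2],1) for u in(xs[k]+.5,xs[k+1]-.5)])
for x in(268,280,292):
    e=np.where(np.diff(b[60:140,x].astype(int)))[0]+60.5;print(x,e,[np.round(onz(s,(x,e[0]),z,True)[:2],1) for z in(42,34)])
w=load('w1'); print('tri end',tri([ray(w,(315,93.7),True),ray(s,(280,83.7),True)]))
print('tri mouthL',tri([ray(w,(304.7,130.7),True),ray(s,(260.5,155),True)]),[np.where(np.diff(b[100:170,x].astype(int)))[0]+100.5 for x in(255,310)])
E
```

```text
95 204 260 302 357 [array([520. ,  47.7]), array([541. ,  49.5])]
120 205 260 302 356 [array([521.1,  34.7]), array([542.1,  36.5])]
145 205 260 301 355 [array([522.1,  21.6]), array([542.8,  23.4])]
268 [83.5] [array([523.3,  54.1]), array([523.,  55.])]
280 [83.5] [array([529.5,  54.6]), array([529.4,  55.6])]
292 [83.5] [array([535.6,  55.1]), array([535.8,  56.1])]
tri end (array([529.51726386,  54.43830477,  43.91838108]), [np.float64(0.2292422099194925), np.float64(0.2292422099194724)])
tri mouthL (array([522.48337901,  16.06359645,  39.8408844 ]), [np.float64(0.13759067173449707), np.float64(0.13759067173457365)]) [array([154.5]), array([154.5])]
```

>>> jog_arm([
  [0.3,-0.1,1.3,0,0,0,0],
  [0.3,-0.21,2.6,0,0,0,0],
  [0.3,-0.32,3.9,0,0,0,0],
  [0.3,-0.43,5.2,0,0,0,0],
  [0.3,-0.53,6.3,0,0,0,0],
  [0.3,-0.6,7.1,0,0,0,0],
  [0.3,-0.64,7.6,0,0,0,0],
  [0.3,-0.66,7.8,0,0,0,0],
])

```text
time: 11.45
tool_pos: [530.9, 41.2, 82.9]
tool_rot: [3.142, 0.0, 1.656]
wrist_force: [0.3, 0.1, -3.5]
gripper_width: 7.9
grasp_force: 88.6
```

>>> jog_arm([
  [0.3,0,0,0,0,0,0],
  [0.3,0,0.05,0,0,0,0],
  [0.3,0,0.05,0,0,0,0],
  [0.3,-0.01,0.1,0,0,0,0],
  [0.3,-0.01,0.1,0,0,0,0],
  [0.3,-0.01,0.15,0,0,0,0],
  [0.3,-0.01,0.15,0,0,0,0],
  [0.3,-0.01,0.15,0,0,0,0],
])

```text
time: 12.45
tool_pos: [530.8, 42.5, 82.9]
tool_rot: [3.142, 0.0, 1.656]
wrist_force: [-0.4, 0.3, -3.2]
gripper_width: 7.8
grasp_force: 88.6
```

```bash
python3 - <<'E'
from h import *
s=snap('wrist','w7');r=read_state();print(r['tool_pos'],r['tool_rot'],r['gripper_width'],r['wrist_force'],r['torque'],r['joint_pos'])
h=cv2.cvtColor(s['color'],cv2.COLOR_RGB2HSV)
b=((h[...,0]>95)&(h[...,0]<125)&(h[...,1]>120))
for x in(262,268,280,292,298):
    e=np.where(np.diff(b[100:260,x].astype(int)))[0]+100.5;print(x,e,[np.round(onz(s,(x,t),42,True)[:2],1) for t in e])
E
```

```text
[530.80192049  42.43432901  82.8974397 ] [-3.14158969e+00  1.63324341e-05  1.65579890e+00] 7.412146542868015 [-0.21944696  0.1577223  -3.34530631] [-0.00139445 -0.01350022 -0.01137641] [-1.65147305e-02  9.08566861e-02  1.83869132e+00 -1.76740176e-05
  1.21204594e+00 -1.01511103e-01]
262 [224.5] [array([519.4,  57.3])]
268 [192.5] [array([521.3,  75.5])]
280 [187.5] [array([527.5,  78.7])]
292 [223.5 225.5 227.5] [array([535.8,  59.3]), array([535.9,  58.1]), array([536.,  57.])]
298 [226.5] [array([539.2,  57.8])]
```

View pics/w7.png

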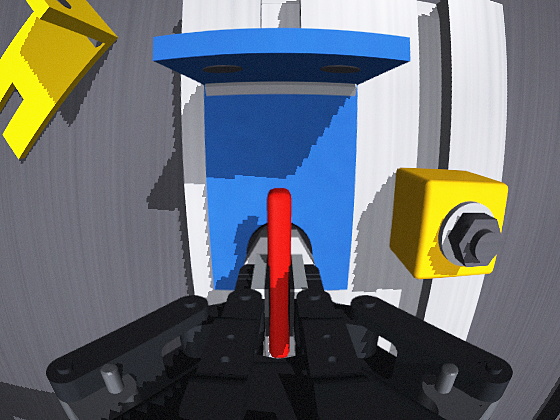

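The bolt is near home, with the washer's front rim at about row 224 over the foot and no contact force yet. Creeping on to feel for the seat.

>>> jog_arm([
  [0.3,0,0.05,0,0,0,0],
  [0.3,-0.01,0.1,0,0,0,0],
  [0.3,-0.01,0.1,0,0,0,0],
  [0.3,-0.01,0.15,0,0,0,0],
  [0.3,-0.01,0.15,0,0,0,0],
  [0.3,-0.02,0.2,0,0,0,0],
  [0.3,-0.02,0.2,0,0,0,0],
  [0.3,-0.02,0.2,0,0,0,0],
])

```text
time: 13.5
tool_pos: [530.6, 44.4, 82.9]
tool_rot: [-3.142, -0.0, 1.656]
wrist_force: [0.1, 0.2, -3.1]
gripper_width: 7.8
grasp_force: 88.6
```

>>> jog_arm([
  [0.3,0,0.05,0,0,0,0],
  [0.3,-0.01,0.1,0,0,0,0],
  [0.3,-0.01,0.1,0,0,0,0],
  [0.3,-0.01,0.15,0,0,0,0],
  [0.3,-0.01,0.15,0,0,0,0],
  [0.3,-0.02,0.2,0,0,0,0],
  [0.3,-0.02,0.2,0,0,0,0],
  [0.3,-0.02,0.2,0,0,0,0],
])

```text
time: 14.5
tool_pos: [530.5, 46.3, 82.9]
tool_rot: [3.142, 0.0, 1.656]
wrist_force: [0.7, -1.9, -4.5]
gripper_width: 7.9
grasp_force: 88.6
```

Contact is just starting (−1.9 N along y), so the shank is home. Turning clockwise.

>>> jog_arm([
  [0.3,-0.02,0,0,0,0,-0.15],
  [0.3,-0.05,0.01,0,0,0,-0.3],
  [0.3,-0.07,0.02,0,0,0,-0.47],
  [0.3,-0.09,0.03,0,0,0,-0.64],
  [0.3,-0.11,0.05,0,0,0,-0.81],
  [0.3,-0.12,0.07,0,0,0,-0.98],
  [0.3,-0.14,0.09,0,0,0,-1.15],
  [0.3,-0.14,0.11,0,0,0,-1.3],
])

```text
time: 15.5
tool_pos: [528.9, 47.1, 82.8]
tool_rot: [3.141, 0.0, 0.35]
wrist_force: [0.3, -4.4, -3.8]
gripper_width: 8.0
grasp_force: 88.6
```

```bash
cat > r.py <<'E'
from h import *
r=read_state();print([np.round(r[k],3) for k in('time','tool_pos','tool_rot','joint_pos','wrist_force','torque','gripper_width')])
E
python3 r.py
```

```text
[np.float64(15.5), array([528.911,  47.051,  82.796]), array([3.141, 0.   , 0.35 ]), array([-7.000e-03,  8.700e-02,  1.843e+00, -1.000e-03,  1.212e+00,
        1.213e+00]), array([ 0.321, -4.41 , -3.764]), array([-0.713, -0.173, -0.002]), np.float64(8.042)]
```

>>> jog_arm([
  [0.3,0,-0.05,0,0,0,-0.13],
  [0.3,0,-0.05,0,0,0,-0.26],
  [0.3,0,-0.03,0,0,0,-0.38],
  [0.3,0,-0.02,-0.03,0,0,-0.5],
  [0.3,0.01,0,-0.08,0,0,-0.62],
  [0.3,0.01,0.01,-0.14,0,0,-0.74],
  [0.3,0.02,0.02,-0.2,0,0,-0.86],
  [0.3,0.02,0.03,-0.26,0,0,-0.98],
])

```text
time: 16.5
tool_pos: [529.9, 47.8, 80.4]
tool_rot: [-3.141, -0.001, -0.628]
wrist_force: [3.4, -2.0, -5.9]
gripper_width: 7.9
grasp_force: 88.6
```

```bash
python3 r.py
```

```text
[np.float64(16.5), array([529.879,  47.761,  80.358]), array([-3.141e+00, -1.000e-03, -6.280e-01]), array([-0.006,  0.092,  1.843, -0.   ,  1.205,  2.192]), array([ 3.389, -1.954, -5.879]), array([-0.297, -0.798,  0.163]), np.float64(7.939)]
```

>>> jog_arm([
  [0.3,0,0,-0.05,0,0,-0.1],
  [0.3,0,0,-0.1,0,0,-0.2],
  [0.3,0,0,-0.15,0,0,-0.3],
  [0.3,0,0,-0.18,0,0,-0.36],
  [0.3,0,0,-0.18,0,0,-0.36],
  [0.3,0,0,-0.18,0,0,-0.36],
  [0.3,0,0,-0.18,0,0,-0.36],
  [0.3,0,0,-0.18,0,0,-0.36],
])

```text
time: 17.5
tool_pos: [530.2, 47.8, 79.1]
tool_rot: [-3.14, -0.001, -0.983]
wrist_force: [5.8, -1.3, -1.8]
gripper_width: 7.8
grasp_force: 88.9
```

```bash
python3 r.py
```

```text
[np.float64(17.5), array([530.152,  47.776,  79.137]), array([-3.14e+00, -1.00e-03, -9.83e-01]), array([-0.006,  0.093,  1.844, -0.   ,  1.203,  2.548]), array([ 5.753, -1.261, -1.783]), array([-0.293, -1.077,  0.117]), np.float64(7.824)]
```

>>> jog_arm([
  [1.5,0,0,0,0,0,0],
  [3.5,0,0,0,0,0,0],
  [3.5,0,0,0,0,0,0],
  [3.5,0,0,0,0,0,0],
  [3.5,0,0,1,0,0,0],
  [3.5,0,0,2.5,0,0,0],
  [3.5,0,0,4,0,0,0.15],
  [3.5,0,0,4,0,0,0.3],
])

```text
time: 18.5
tool_pos: [530.9, 47.8, 121.7]
tool_rot: [-3.139, -0.003, -0.679]
wrist_force: [1.0, -0.3, 0.1]
gripper_width: 34.9
grasp_force: 0.0
```

>>> jog_arm([
  [3.5,0,0,0,0,0,0.18],
  [3.5,0,0,0,0,0,0.36],
  [3.5,0,0,0,0,0,0.54],
  [3.5,0,0,0,0,0,0.72],
  [3.5,0,0,0,0,0,0.9],
  [3.5,0,0,0,0,0,1.08],
  [3.5,0,0,0,0,0,1.26],
  [3.5,0,0,0,0,0,1.44],
])

```text
time: 19.5
tool_pos: [529.8, 47.8, 120.0]
tool_rot: [3.14, -0.001, 0.762]
wrist_force: [-0.2, -0.6, 0.4]
gripper_width: 35.1
grasp_force: 0.0
```

>>> jog_arm([
  [3.5,0,0,0,0,0,0.18],
  [3.5,0,0,0,0,0,0.36],
  [3.5,0,0,0,0,0,0.54],
  [3.5,0,0,0,0,0,0.72],
  [3.5,0,0,0,0,0,0.9],
  [3.5,0,0,0,0,0,1.08],
  [3.5,0,0,0,0,0,1.26],
  [3.5,0,0,0,0,0,1.4],
])

```text
time: 20.5
tool_pos: [529.8, 47.8, 120.0]
tool_rot: [3.14, 0.001, 2.161]
wrist_force: [0.2, -0.4, 0.2]
gripper_width: 35.1
grasp_force: 0.0
```

```bash
python3 r.py; python3 - <<'E'
from h import *
snap('wrist','w8')
E
```

```text
[np.float64(20.5), array([529.806,  47.833, 119.996]), array([3.140e+00, 1.000e-03, 2.161e+00]), array([-0.006,  0.043,  1.816, -0.   ,  1.282, -0.597]), array([ 0.249, -0.358,  0.166]), array([ 0.018,  0.02 , -0.006]), np.float64(35.061)]
```

View pics/w8.png

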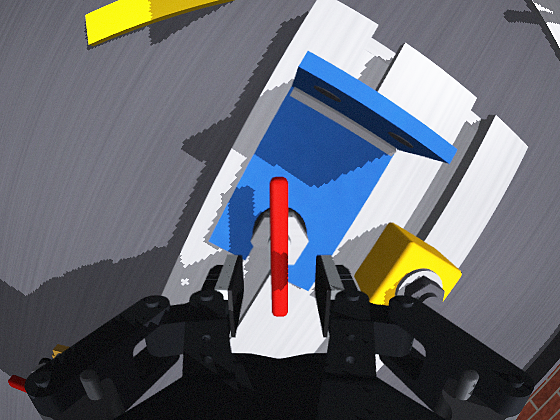

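The bar, at column 279, is centred between the pads and aligned. Descending to re-grip it.

>>> jog_arm([
  [3.5,0,0,-1.5,0,0,0],
  [3.5,0,0,-3,0,0,0],
  [3.5,0,0,-4.1,0,0,0],
  [3.5,0,0,-4.1,0,0,0],
  [2,0,0,-4.1,0,0,0],
  [0.3,0,0,-4.1,0,0,0],
  [0.3,0,0,-4.1,0,0,0],
  [0.3,0,0,-4.1,0,0,0],
], force=50)

```text
time: 21.55
tool_pos: [529.8, 47.9, 78.1]
tool_rot: [3.14, 0.001, 2.156]
wrist_force: [1.6, 1.1, 2.1]
gripper_width: 10.1
grasp_force: 48.9
```

>>> jog_arm([
  [0.3,0,0,0,0,0,0],
  [0.3,0,0,-0.02,0,0,-0.04],
  [0.3,0,0,-0.04,0,0,-0.08],
  [0.3,0,0,-0.06,0,0,-0.12],
  [0.3,0,0,-0.07,0,0,-0.15],
  [0.3,0,0,-0.07,0,0,-0.15],
  [0.3,0,0,-0.07,0,0,-0.15],
  [0.3,0,0,-0.07,0,0,-0.15],
])

```text
time: 22.55
tool_pos: [529.9, 47.9, 77.4]
tool_rot: [3.14, 0.001, 2.007]
wrist_force: [3.2, 2.2, 4.7]
gripper_width: 10.4
grasp_force: 49.4
```

```bash
python3 r.py
```

```text
[np.float64(22.55), array([529.908,  47.933,  77.415]), array([3.140e+00, 1.000e-03, 2.007e+00]), array([-0.006,  0.096,  1.845,  0.   ,  1.2  , -0.442]), array([3.214, 2.216, 4.653]), array([ 0.232, -0.439,  0.085]), np.float64(10.368)]
```

>>> jog_arm([
  [0.3,0,0,-0.01,0,0,-0.03],
  [0.3,0,0,-0.02,0,0,-0.06],
  [0.3,0,0,-0.03,0,0,-0.09],
  [0.3,0,0,-0.04,0,0,-0.12],
  [0.3,0,0,-0.04,0,0,-0.15],
  [0.3,0,0,-0.04,0,0,-0.15],
  [0.3,0,0,-0.04,0,0,-0.15],
  [0.3,0,0,-0.04,0,0,-0.15],
])

```text
time: 23.55
tool_pos: [530.0, 47.9, 76.9]
tool_rot: [3.14, 0.0, 1.855]
wrist_force: [5.3, 1.7, 5.6]
gripper_width: 10.4
grasp_force: 49.6
```

```bash
python3 r.py
```

```text
[np.float64(23.55), array([530.007,  47.946,  76.881]), array([3.14 , 0.   , 1.855]), array([-0.006,  0.096,  1.845,  0.   ,  1.199, -0.291]), array([5.311, 1.697, 5.582]), array([ 0.283, -0.871,  0.137]), np.float64(10.411)]
```

>>> jog_arm([
  [0.3,0,0,-0.01,0,0,-0.03],
  [0.3,0,0,-0.02,0,0,-0.06],
  [0.3,0,0,-0.02,0,0,-0.09],
  [0.3,0,0,-0.03,0,0,-0.12],
  [0.3,0,0,-0.03,0,0,-0.15],
  [0.3,0,0,-0.03,0,0,-0.15],
  [0.3,0,0,-0.03,0,0,-0.15],
  [0.3,0,0,-0.03,0,0,-0.15],
])

```text
time: 24.55
tool_pos: [530.1, 47.8, 76.7]
tool_rot: [3.14, 0.0, 1.706]
wrist_force: [4.4, 0.3, 5.3]
gripper_width: 10.1
grasp_force: 54.6
```

```bash
python3 r.py
```

```text
[np.float64(24.55), array([530.108,  47.816,  76.682]), array([3.14 , 0.   , 1.706]), array([-0.006,  0.097,  1.845, -0.   ,  1.198, -0.141]), array([4.389, 0.341, 5.325]), array([ 0.215, -1.008,  0.394]), np.float64(10.14)]
```

The turning torque jumped to 0.39 N m, so the nut has reached its hard stop. Releasing and backing off.

>>> jog_arm([
  [1.5,0,0,0,0,0,0],
  [3.5,0,0,0,0,0,0],
  [3.5,0,0,0,0,0,0],
  [3.5,0,0,0,0,0,0],
  [3.5,0,0,1.5,0,0,0],
  [3.5,0,0,4,0,0,0],
  [3.5,0,0,8,0,0,0],
  [3.5,0,0,12,0,0,0],
])

```text
time: 25.55
tool_pos: [529.0, 47.8, 198.3]
tool_rot: [3.141, 0.0, 1.706]
wrist_force: [0.5, 0.4, -1.4]
gripper_width: 34.6
grasp_force: 0.0
```

>>> jog_arm([
  [3.5,0,-2,1,0,0,0],
  [3.5,0,-5,3,0,0,0],
  [3.5,0,-8,5,0,0,0],
  [3.5,0,-10,5,0,0,0],
  [3.5,0,-10,5,0,0,0],
  [3.5,0,-10,5,0,0,0],
  [3.5,0,-10,5,0,0,0],
  [3.5,0,-10,5,0,0,0],
])

```text
time: 26.55
tool_pos: [529.0, -51.5, 245.7]
tool_rot: [-3.141, -0.0, 1.707]
wrist_force: [0.2, 0.5, 0.0]
gripper_width: 34.8
grasp_force: 0.0
```

```bash
python3 r.py; python3 - <<'E'
from h import *
import m0
s=snap('wrist','w9')
for c,n,d in m0.bl(m0.red(s,100,460,40,300)):
    a,b=onz(s,c-d,82,True),onz(s,c+d,82,True);print(c,n,'mid',onz(s,c,79,True),'dir',np.arctan2(*(b-a)[1::-1]),np.linalg.norm(b-a))
E
```

```text
[np.float64(26.55), array([529.04 , -51.45 , 245.659]), array([-3.141, -0.   ,  1.707]), array([-0.194, -0.055,  1.677,  0.   ,  1.52 , -0.329]), array([0.182, 0.47 , 0.002]), array([ 0.033, -0.028,  0.034]), np.float64(34.808)]
top [380.38888889 235.76388889] 72 [ 498.31205109 -341.37350531   70.        ] [ 418.27884617 -366.90274659   70.        ]
top [343.42424242 250.84848485] 66 [ 450.55329329 -213.22232216   70.        ] [ 377.37762003 -258.64284054   70.        ]
scene [213.9673913 159.9673913] 92 [ 419.84958192 -366.7610868    70.        ] [ 501.9213298  -340.49307221   70.        ]
scene [253.79710145 171.31884058] 69 [ 377.25088799 -258.48053154   70.        ] [ 455.49549501 -209.53556858   70.        ]
c [665. 213.  34.]
c [683. -66.  34.]
c [480. -80.  34.]
c [461. 195.  34.]
fork [527.  16.  42.]
wall [515. 122. 114.]
stop [624.  69.  80.]
[295.22600619  94.3498452 ] 969 mid [529.58639316  46.62755104  79.        ] dir -1.3273783139999698 81.57447265699263
```

View pics/w9.png

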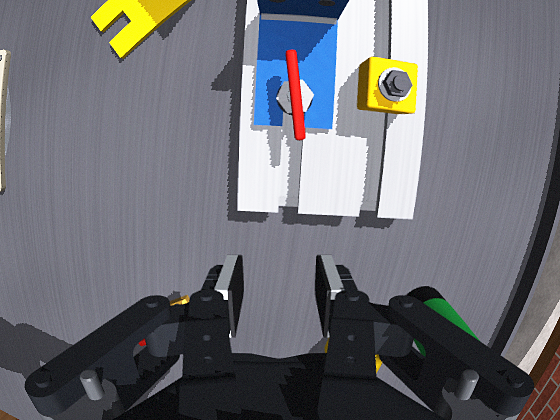

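The bar stands at about 1.81 rad, a total turn of about 2.98 rad, and the nut is centred over the fork at (295,95). Last check: the bracket's position, then hand in.

```bash
python3 - <<'E'
from h import *
s=load('w9');h=cv2.cvtColor(s['color'],cv2.COLOR_RGB2HSV)
b=((h[...,0]>95)&(h[...,0]<125)&(h[...,1]>120))
for x in(263,325):
    e=np.where(np.diff(b[90:140,x].astype(int)))[0]+90.5;print(x,e,[np.round(onz(s,(x,t),42,True)[:2],1) for t in e])
for y in(60,):
    xs=np.where(b[y,240:350])[0]+240;print([np.round(onz(s,(u,y),42,True)[:2],1) for u in(xs[0]-.5,xs[-1]+.5)])
E
```

```text
263 [124.5] [array([503. ,  15.2])]
325 [128.5] [array([565.9,  20.2])]
[array([487.5,  80.7]), array([566.5,  92.9])]
```

```bash
python3 -c "
from rig import sign_off
print(sign_off())"
```

```text
the job is handed in; nothing more can be done
None
```

The T-bolt is home in the fork, its head turned across the slot and its nut turned to the hard stop. The bracket moved less than 1 mm, the bolt is released, and the job was handed in at about 27 s with no verdict reported back.

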